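Find the high rest pad with a spring-foot gauge

TASK

Take the upright gauge with the black-ribbed grip out of its grey holder and touch its foot lightly on each of the five round pads of the dark base plate, one after another from the end with the brass pin, to feel which one pad stands slightly higher than the rest. Then leave the gauge standing upright on that high pad, let go of it, and leave everything else where it is.

Things in the scene. Friction and masses are not known exactly. Their poses are not given: they have to be found in the camera images.
- gauge: slim upright gauge, 120 mm tall, about 0.1 kg. Origin at the centre of its foot's underside when the foot is fully out; z up along it. Brass foot disc 20 mm across, 6 mm thick; aluminium barrel 24 mm across from 12 to 71 mm height; black-ribbed grip 20 mm across from 71 to 120 mm height. Starts upright in the holder, foot on the floor of the hole.
- grip (a point): point on the gauge's axis 97 mm above its origin, the middle of the ribbed grip, where to grasp it (20 mm across, round)
- gauge_foot: brass foot disc of the gauge, origin at the centre of its underside. Sprung: it slides up into the barrel by at most 6 mm, starts to give at about 1.5 N and takes 0.5 N more for each mm; after 6 mm (about 4.5 N) it is solid. It has no readout: feel the contact through the arm. Not to be pressed with more than 12 N.
- foot (a point): centre of the underside of the foot disc; moves with the sprung foot
- holder: grey plastic block 64x64 mm, 40 mm high, fixed on the table, with a round hole 31 mm across and 30 mm deep from the top, in which the gauge stands. Origin at the centre of its underside.
- base_plate: dark steel plate 90x330 mm, 16 mm thick, fixed on the table. Origin at the centre of its underside, z up, y along its length to the end with the brass pin (16 mm across, 17 mm high, 151 mm from the centre). On it a row of five round steel pads, 32 mm across, 56 mm apart: four stand 14 mm above the plate and one, any of the five, 2.5 mm higher; which one is not given.
- pad1 (a point): centre of pad 1, counted from the brass-pin end, at the height of an ordinary pad's top (30 mm above the plate's underside); the high pad's top is 2.5 mm above its point
- pad2 (a point): centre of pad 2, counted from the brass-pin end, at the height of an ordinary pad's top (30 mm above the plate's underside); the high pad's top is 2.5 mm above its point
- pad3 (a point): centre of pad 3, counted from the brass-pin end, at the height of an ordinary pad's top (30 mm above the plate's underside); the high pad's top is 2.5 mm above its point
- pad4 (a point): centre of pad 4, counted from the brass-pin end, at the height of an ordinary pad's top (30 mm above the plate's underside); the high pad's top is 2.5 mm above its point
- pad5 (a point): centre of pad 5, counted from the brass-pin end, at the height of an ordinary pad's top (30 mm above the plate's underside); the high pad's top is 2.5 mm above its point
- micrometer: green-framed micrometer, 61x130x16 mm, lying on the table; a bystander. Origin at the centre of its underside.
- race_t_01: steel bearing ring, 29 mm across, 10 mm high, lying on the table at the left; a bystander. Origin at the centre of its underside.
- race_p_01: steel bearing ring, 29 mm across, 12 mm high, lying on the table at the right front; a bystander. Origin at the centre of its underside.
- race_b_13: steel bearing ring, 29 mm across, 10 mm high, lying on the table at the right front; a bystander. Origin at the centre of its underside.
Not all that is in view belongs to the job. There is more than one size of the gauge; the job needs the larger.

How it is judged (in metres and radians):
On the way, in this order (a step that is already met when the one before it is completed fails the run):
1. the foot is pressed on pad 1 (counted from the brass pin) with more than 0.8 N, its centre within 12 mm of the pad's (horizontal distance between foot and pad1 below 0.012 m and contact force between gauge_foot and anything else above 0.8 N), for 0.1 s.
2. the foot is pressed on pad 2 (counted from the brass pin) with more than 0.8 N, its centre within 12 mm of the pad's (horizontal distance between foot and pad2 below 0.012 m and contact force between gauge_foot and anything else above 0.8 N), for 0.1 s.
3. the foot is pressed on pad 3 (counted from the brass pin) with more than 0.8 N, its centre within 12 mm of the pad's (horizontal distance between foot and pad3 below 0.012 m and contact force between gauge_foot and anything else above 0.8 N), for 0.1 s.
4. the foot is pressed on pad 4 (counted from the brass pin) with more than 0.8 N, its centre within 12 mm of the pad's (horizontal distance between foot and pad4 below 0.012 m and contact force between gauge_foot and anything else above 0.8 N), for 0.1 s.
5. the foot is pressed on pad 5 (counted from the brass pin) with more than 0.8 N, its centre within 12 mm of the pad's (horizontal distance between foot and pad5 below 0.012 m and contact force between gauge_foot and anything else above 0.8 N), for 0.1 s.
At the end, for the whole second after the job is handed in: The gauge stands by itself, released and at rest, upright within 0.06 rad, on the high pad: its foot within 14 mm of a pad's centre and its underside 31.2 to 34.5 mm above the plate's underside (ordinary pads 30 mm, the high one 32.5 mm) ((horizontal distance between foot and pad1 below 0.014 m or horizontal distance between foot and pad2 below 0.014 m or horizontal distance between foot and pad3 below 0.014 m or horizontal distance between foot and pad4 below 0.014 m or horizontal distance between foot and pad5 below 0.014 m) and z of foot in the frame of base_plate between 0.0312 and 0.0345 m and angle between gauge's own z axis and vertical below 0.06 rad and linear speed of gauge below 0.02 m/s and contact force between the fingers and gauge below 0.1 N); the robot touches nothing.
It fails at once if the foot is pressed with more than 12 N (contact force between gauge_foot and anything else above 12 N).
It fails at once if the gauge is tipped by more than 0.5 rad (angle between gauge's own z axis and vertical above 0.5 rad).
It fails at once if one of the tools or rings lying about is moved by more than 15 mm (distance of any of micrometer, race_t_01, race_p_01, race_b_13 from where it was at the start of the episode above 0.015 m).
It also fails if it takes over 59 s, if anything falls off the work surface, if the arm or the gripper's body presses on something with over 40 N, if the wrist force passes 120 N, or if a joint passes its speed limit or range.

ROBOT

A 6-joint arm with a two-finger parallel gripper is mounted at the origin on a cart in front of the work surface, level with it; the furniture and walls round the work are solid. World frame = base frame: x ahead of the robot, y to its left, z up, the work surface at z = 0. Lengths are in mm, angles in rad, forces in N, time in s.
With the tool pointing down it reaches from about 350 to 975 mm from the base axis. Payload 4.9 kg.
Tool frame: the origin (TCP) lies on the centre line of the jaws, within the pads' length; the fingertips stand 11 mm ahead of it and the grasp point (between the pads) lies 8 mm behind it; z points along the fingers, y is the direction in which the jaws open and shut (so a half turn about z gives the same grasp; the last joint's range is limited). The gripper opens to 85 mm and grips with 20 to 120 N. Pads are 22 mm wide; open, the fingers measure 114 mm over their backs; the gripper's body (76 mm by 85 mm) begins 54 mm behind the grasp point. The pads swing forward as they close: fully open they stand 13 mm farther back than shut.
Start: joints at [-1.406, 0.053, 1.613, -0, 1.476, -0.119], TCP at [174.999, -599.981, 242.304] pointing down, gripper open.
Joint ranges: [-3.01, 3.01], [-1.01, 2.22], [0.06, 2.58], [-1.02, 4.17], [0.09, 2.62], [-3.14, 3.14]. Speed limits (rad/s): [2.57, 2.57, 3.14, 3.14, 3.14, 3.14].

INTERFACE

Orientations are given as a rotation vector (axis times angle).
In Python, from rig import * gives the robot as it stands. The module is installed in compiled form; this text tells all that it offers.
- The arm moves only by the tool apply_moves, never from a script. Its argument "steps" is a list of rows, each an object with "gripper": the closure in counts, from 0 (fully open) to 255 (shut); "dp": the shift along the tool's x, y, z in m, a list of three; "rot": the turn, a rotation vector about the tool's x, y, z in degrees, a list of three. A call has exactly 8 rows; each row shifts and turns the commanded pose from where the row before left it, along the tool's axes as they then stand; what a row does not reach is not made up. A row lasts 1/12 s, in which the tool goes at most 41.7 mm and 7.16 degrees, less where a joint would pass 70% of its speed; a pose out of reach is approached as far as the arm can. A call with a gripper value outside its range is refused whole. The fingers move at their own pace and stop on an object; the grip force is fixed at half the most. Time passes only in rows, so rows that do not move let the fingers close, or fill a call up. It gives the time, the measured TCP pose, the force and the opening at its end, in the units of the state.
- observe(): the state, without advancing time (a new reading comes with each control period).
- get_image(name): name is "scene" or "side" or "wrist"; returns a dict with "pixels" (420x560x3 uint8, red, green, blue), "fov_y" (degrees; the focal length in pixels is half the picture's height over the tangent of half this angle, whatever the lens; pixels are square), "cx", "cy" (the principal point, pixels), "distortion" ([k1, k2, p1, p2, k3] as OpenCV has them; the pictures are not rectified), "world_to_cam" (4x4, takes a point from world to camera coordinates). Camera axes: x right, y down, z forward; pixel columns grow to the right and rows downward; lengths in mm; the calibration is good to about 2 mm. A picture is of the moment at which its call begins. There is no depth.
- job_done(): hands the job in, once; it reports no verdict.
Trained networks look in a picture, given as the dict that the camera call returned (one of the last four; its "shot" number tells which), for a name from the list of things; names that differ only in an ending like _2 or _b are one class to them, and where a whole thing is asked for, a point or a joint stands for the part that bears it (a point fixed in the world has none). Each returns a list of dicts, best first, with "score" (0 to 1); they miss things now and then, are a little off and sometimes report something else, mostly with a low value. They report only what shows in the picture. A call takes as long as a camera call. They do not tell look-alikes from the thing itself.
- regions_of(picture, label): "region" (420x560 bool, what is visible of it).
- tip_of(picture, label): "at" ([x, y, z] in mm, in world coordinates, good to about 4 mm: a listed point, or the origin of a listed thing).
The state is a dict: "t": time; "q": joint angles; "qvel": joint speeds; "joint_torque": joint torques, N m; "tool_pos": TCP position; "tcp_rot": TCP orientation; "ft_force": force on the tool from outside, world axes, zero at the start; "torque": the same for the moment, N m; "grip_width": finger opening in mm.
Only numpy, scipy, OpenCV 4.12 (cv2) and the standard library are available. Lean on these libraries where they do the work, as an engineer would, in place of code of your own. Each camera call takes 0.05 s, during which the arm holds its last target. There are 200 camera calls.

## Working session

There is one attempt and no reset: what is moved stays moved. The work goes in short steps, Python scripts to look and compute and a tool call to move; the robot and the scene stay as the last step left them, time stands still between calls to the robot, and variables do not carry over. Pictures are saved under pics/ and viewed, about 8 in all and at most 12, crops included, and the job is handed in when it is done.

Besides the shell and the picture viewer there is one more tool, called by a JSON object that holds its "api" and its "payload", one argument or row to a line. apply_moves: Moves the arm, as the interface text tells. Its arguments: {"type":"object","properties":{"steps":{"type":"array"}},"required":["steps"]}

```bash
mkdir -p pics
cat > h.py <<'E'
from rig import *
import numpy as np, cv2
def save(p,n): cv2.imwrite(f'pics/{n}.png',p['pixels'][:,:,::-1])
def K(p):
    f=210/np.tan(np.radians(p['fov_y'])/2); return np.array([[f,0,p['cx']],[0,f,p['cy']],[0,0,1.]])
def proj(p,X):
    W=np.array(p['world_to_cam']); r=cv2.Rodrigues(W[:3,:3])[0]
    return cv2.projectPoints(np.array(X,float).reshape(-1,1,3),r,W[:3,3],K(p),np.array(p['distortion'],float))[0].reshape(-1,2)
def ray(p,u,z):
    W=np.array(p['world_to_cam']); n=cv2.undistortPoints(np.array(u,float).reshape(-1,1,2),K(p),np.array(p['distortion'],float)).reshape(-1,2)
    d=np.c_[n,np.ones(len(n))]@W[:3,:3]; o=-W[:3,:3].T@W[:3,3]
    return o+d*((z-o[2])/d[:,2])[:,None]
E
python3 - <<'E'
from h import *
np.set_printoptions(precision=1,suppress=True)
s=observe();print(s)
ps={}
for n in ['scene','side']:
    p=get_image(n);save(p,n)
    for l in ['gauge','grip','holder','base_plate','pad1','pad5','micrometer']:
        print(n,l,[(np.round(d['at'],1).tolist(),round(d['score'],2),proj(p,d['at']).round().tolist()) for d in tip_of(p,l)][:3])
    ps[n]=p
cv2.imwrite('pics/both.png',cv2.resize(np.hstack([ps['scene']['pixels'],ps['side']['pixels']])[:,:,::-1],(800,300)))
E
```

```text
{'t': 0.0, 'q': array([-1.4,  0.1,  1.6,  0. ,  1.5, -0.1]), 'qvel': array([-0., -0.,  0.,  0., -0., -0.]), 'joint_torque': array([  0. , -39.4, -37. ,   0. ,   0. ,   0. ]), 'tool_pos': array([ 174.9, -599.4,  241.1]), 'tcp_rot': array([-3.1, -0.4,  0. ]), 'ft_force': array([-0. , -0.4,  0.3]), 'torque': array([0., 0., 0.]), 'grip_width': 85.58597404412525}
scene gauge [([440.5, 139.3, 8.9], 0.86, [[250.0, 296.0]]), ([354.0, 188.1, 0.0], 0.64, [[269.0, 331.0]])]
scene grip [([440.2, 142.9, 109.3], 0.88, [[246.0, 271.0]]), ([351.8, 185.8, 75.4], 0.75, [[269.0, 312.0]]), ([437.4, 140.9, -3.6], 0.54, [[251.0, 300.0]])]
scene holder [([439.8, 142.3, -4.1], 0.73, [[250.0, 300.0]]), ([442.3, 142.3, 9.8], 0.34, [[248.0, 296.0]])]
scene base_plate [([597.1, -161.0, 5.6], 0.56, [[267.0, 196.0]])]
scene pad1 [([596.6, -213.0, 32.6], 0.72, [[277.0, 179.0]]), ([610.9, -101.4, 26.5], 0.71, [[250.0, 202.0]]), ([612.4, -46.3, 26.1], 0.63, [[238.0, 214.0]])]
scene pad5 [([596.6, -213.0, 32.6], 0.72, [[277.0, 179.0]]), ([610.9, -101.4, 26.5], 0.71, [[250.0, 202.0]]), ([612.4, -46.3, 26.1], 0.63, [[2
[... 199 characters left out ...]
[437.5, 142.2, 105.3], 0.91, [[282.0, 254.0]]), ([350.4, 187.1, 74.1], 0.64, [[315.0, 286.0]])]
side holder [([442.1, 143.8, -2.1], 0.57, [[281.0, 289.0]]), ([607.6, -105.6, 28.6], 0.56, [[250.0, 205.0]]), ([594.9, -220.8, 28.8], 0.36, [[268.0, 184.0]])]
side base_plate [([598.7, -161.4, -0.9], 0.81, [[260.0, 203.0]])]
side pad1 [([593.6, -220.4, 29.2], 0.89, [[268.0, 184.0]]), ([602.7, -155.3, 28.7], 0.77, [[258.0, 196.0]]), ([586.1, -270.9, 31.0], 0.72, [[276.0, 175.0]])]
side pad5 [([593.6, -220.4, 29.2], 0.89, [[268.0, 184.0]]), ([602.7, -155.3, 28.7], 0.77, [[258.0, 196.0]]), ([586.1, -270.9, 31.0], 0.72, [[276.0, 175.0]])]
side micrometer [([343.0, 283.9, -1.3], 0.6, [[307.0, 346.0]])]
```

View pics/scene.png

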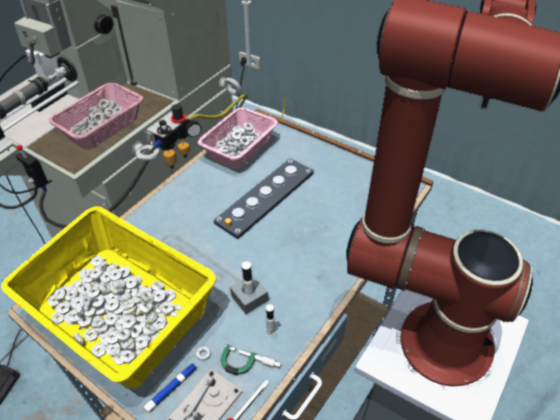

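View pics/side.png

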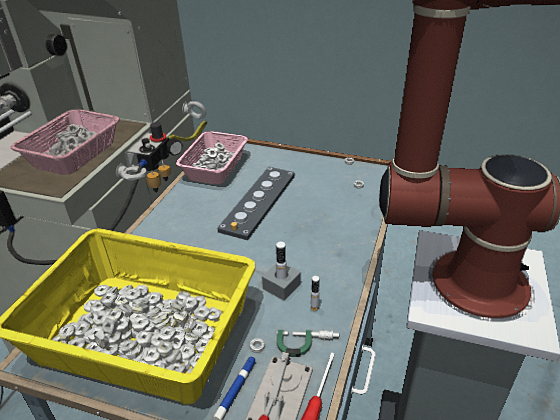

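Run:
```python
from h import *
from scipy.spatial.transform import Rotation as R
np.set_printoptions(precision=3,suppress=True)
s=observe();print(R.from_rotvec(s['tcp_rot']).as_matrix(),s['tcp_rot'])
a=get_image('scene')['pixels'];b=get_image('side')['pixels']
c=lambda im,y,x:cv2.resize(im[y:y+100,x:x+133],(400,300),interpolation=cv2.INTER_CUBIC)
cv2.imwrite('pics/crop.png',np.vstack([np.hstack([c(a,255,200),c(a,150,205)]),np.hstack([c(b,235,230),c(b,155,200)])])[:,:,::-1])
```

```text
[[ 0.96  0.28  0.  ]
 [ 0.28 -0.96  0.  ]
 [ 0.   -0.   -1.  ]] [-3.11  -0.444 -0.   ]
```

View pics/crop.png

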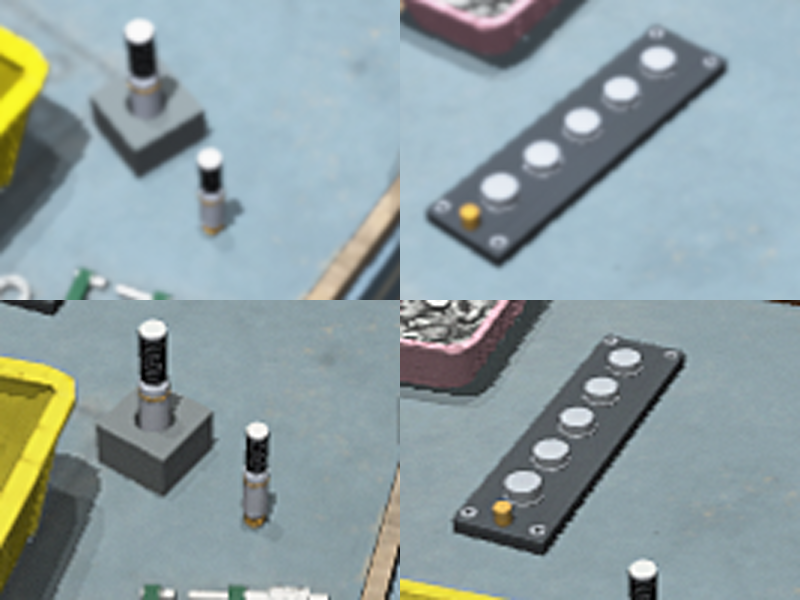

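Candidates: the gauge in the grey holder, at scene (247,270), and a shorter one standing free at (269,315). The one in the holder is taller and fits "upright in the holder", so that is the target. The pads run from the brass pin at scene (228,221) to pad 5 at (291,169).

Run:
```python
from h import *
np.set_printoptions(precision=1,suppress=True)
a=get_image('scene');b=get_image('side')
sc=133/400
A=np.array([[500,187],[542,154],[582,121],[621,89],[658,58]])-[400,0]; A=A*sc+[205,150]
B=np.array([[523,482],[551,450],[577,417],[602,386],[625,357]])-[400,300]; B=B*sc+[200,155]
def tri(u,v):
    # least squares intersect
    M=[];r=[]
    for p,x in((a,u),(b,v)):
        P=ray(p,[x],0)[0];Q=ray(p,[x],200)[0];d=(Q-P)/np.linalg.norm(Q-P);N=np.eye(3)-np.outer(d,d);M.append(N);r.append(N@P)
    return np.linalg.solve(sum(M),sum(r))
PA,PB=ray(a,A,30.5),ray(b,B,30.5);print(PA,PB)
print('tri',np.array([tri(u,v) for u,v in zip(A,B)]))
print('top',ray(a,[np.array([140,29])*sc+[200,255]],130),ray(b,[np.array([152,27])*sc+[230,235]],130),tri(np.array([140,29])*sc+[200,255],np.array([152,27])*sc+[230,235]))
print('bin',tri(np.array([45,72])*sc+[200,255],np.array([72,80])*sc+[230,235]))
```

```text
[[ 613.   -49.3   30.5]
 [ 605.7 -103.    30.5]
 [ 599.6 -158.    30.5]
 [ 593.4 -213.7   30.5]
 [ 587.8 -269.6   30.5]] [[ 615.1  -53.6   30.5]
 [ 607.6 -105.8   30.5]
 [ 602.  -162.3   30.5]
 [ 595.9 -218.8   30.5]
 [ 590.2 -274.7   30.5]]
tri [[ 611.   -46.2   35.8]
 [ 605.2 -101.7   33. ]
 [ 598.4 -155.2   34.9]
 [ 591.7 -209.9   35.8]
 [ 586.2 -265.8   35.6]]
top [[439.8 140.2 130. ]] [[442.3 137.1 130. ]] [440.  140.9 132.4]
bin [477.5 205.8 128. ]
```

{"api": "apply_moves", "payload": {
  "steps": [
    {"gripper":0,"dp":[0.02,-0.035,0],"rot":[0,0,0]},
    {"gripper":0,"dp":[0.03,-0.025,-0.01],"rot":[0,0,0]},
    {"gripper":0,"dp":[0.03,-0.025,-0.01],"rot":[0,0,0]},
    {"gripper":0,"dp":[0.03,-0.025,-0.01],"rot":[0,0,0]},
    {"gripper":0,"dp":[0.03,-0.025,-0.01],"rot":[0,0,0]},
    {"gripper":0,"dp":[0.03,-0.025,-0.01],"rot":[0,0,0]},
    {"gripper":0,"dp":[0.03,-0.025,0],"rot":[0,0,0]},
    {"gripper":0,"dp":[0.03,-0.025,0],"rot":[0,0,0]}
  ]
}}

```text
t: 1.67
tool_pos: [337.9, -332.6, 293.7]
tcp_rot: [3.108, 0.443, 0.002]
ft_force: [-0.8, 0.8, -0.5]
grip_width: 85.4
```

{"api": "apply_moves", "payload": {
  "steps": [
    {"gripper":0,"dp":[0.028,-0.0145,0],"rot":[0,0,0]},
    {"gripper":0,"dp":[0.028,-0.0145,0],"rot":[0,0,0]},
    {"gripper":0,"dp":[0.028,-0.0145,0],"rot":[0,0,0]},
    {"gripper":0,"dp":[0.028,-0.0145,0],"rot":[0,0,0]},
    {"gripper":0,"dp":[0.028,-0.0145,0],"rot":[0,0,0]},
    {"gripper":0,"dp":[0.028,-0.0145,0],"rot":[0,0,0]},
    {"gripper":0,"dp":[0.028,-0.0145,0],"rot":[0,0,0]},
    {"gripper":0,"dp":[0.028,-0.0145,0],"rot":[0,0,0]}
  ]
}}

```text
t: 2.33
tool_pos: [520.5, -158.5, 292.5]
tcp_rot: [3.11, 0.445, 0.001]
ft_force: [0.0, -1.0, -0.4]
grip_width: 85.4
```

Run:
```python
from h import *
np.set_printoptions(precision=1,suppress=True)
p=get_image('wrist');save(p,'w1');s=observe();print(s['tool_pos'],s['tcp_rot'])
W=np.array(p['world_to_cam']);print(-W[:3,:3].T@W[:3,3],W[2,:3])
g=cv2.cvtColor(p['pixels'],cv2.COLOR_RGB2HSV)
m=((g[:,:,2]>190)&(g[:,:,1]<40)).astype(np.uint8)
n,l,st,c=cv2.connectedComponentsWithStats(m)
for i in range(1,n):
    if st[i,4]>150: print(st[i],c[i],ray(p,[c[i]],30.5)[0])
```

```text
[ 523.3 -155.1  292.3] [-3.1 -0.5 -0. ]
[ 591.  -139.2  423.7] [-0.3 -0.1 -1. ]
[473   4  64  29 462] [506.8  18.6] [ 738.  -337.4   30.5]
[539  26  21  17 218] [549.6  33.6] [ 738.2 -386.9   30.5]
[190  41  29  31 697] [204.3  55.9] [615.5 -48.1  30.5]
[241  62  28  31 676] [254.4  77.3] [ 609.7 -104.1   30.5]
[288  84  29  31 657] [302.4  98.2] [ 603.7 -159.3   30.5]
[336 104  28  29 602] [349.5 118.4] [ 598.  -215.2   30.5]
[382 123  26  29 559] [394.6 138.1] [ 592.  -270.7   30.5]
```

View pics/w1.png

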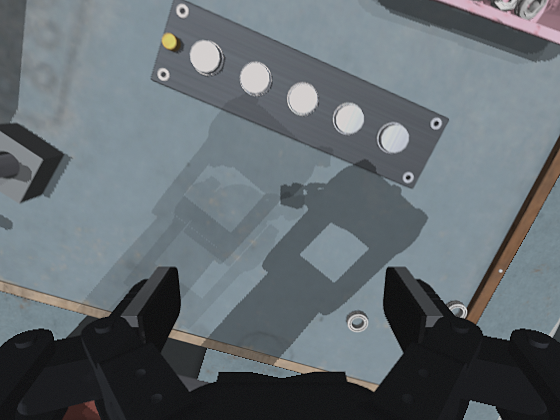

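{"api": "apply_moves", "payload": {
  "steps": [
    {"gripper":0,"dp":[0.0005,-0.0384,0.0125],"rot":[0,0,0]},
    {"gripper":0,"dp":[0.0005,-0.0384,0.0125],"rot":[0,0,0]},
    {"gripper":0,"dp":[0.0005,-0.0384,0.0125],"rot":[0,0,0]},
    {"gripper":0,"dp":[0.0005,-0.0384,0.0125],"rot":[0,0,0]},
    {"gripper":0,"dp":[0.0005,-0.0384,0.0125],"rot":[0,0,0]},
    {"gripper":0,"dp":[0.0005,-0.0384,0.0125],"rot":[0,0,0]},
    {"gripper":0,"dp":[0.0005,-0.0384,0.0125],"rot":[0,0,0]},
    {"gripper":0,"dp":[0.0005,-0.0384,0.0125],"rot":[0,0,0]}
  ]
}}

```text
t: 3.05
tool_pos: [436.6, 137.7, 192.1]
tcp_rot: [-3.11, -0.444, -0.002]
ft_force: [0.8, 0.5, -0.1]
grip_width: 85.2
```

```bash
cat >> h.py <<'E'
def fk(n):
    P=[];F=[];T=[];Q=[]
    for i in range(n):
        p=get_image('wrist');s=observe();P.append(s['tool_pos']);F.append(s['ft_force']);T.append(s['joint_torque']);Q.append(s['q'])
    f=np.array;return p,s,f(P),f(F),f(T),f(Q)
E
python3 - <<'E'
from h import *
np.set_printoptions(precision=2,suppress=True)
p,s,P,F,T,Q=fk(5);save(p,'w2')
print(P.mean(0),P.std(0),F.mean(0),F.std(0),T.mean(0),T.std(0),s['tcp_rot'],s['t'])
for l in ['grip','gauge']:
    print(l,[(d['at'],d['score'],proj(p,d['at'])) for d in tip_of(p,l)][:3])
E
```

```text
[435.53 138.75 190.89] [1.64 2.47 1.39] [-0.66  0.4  -0.42] [1.23 1.52 1.13] [ -0.21 -22.65 -37.67  -0.12  -0.12   0.16] [3.35 0.92 3.17 0.57 0.25 0.15] [3.11 0.45 0.  ] 3.3
grip [([439.2, 143.9, 107.9], 0.94, array([[270.  , 214.69]])), ([348.3, 182.5, 71.8], 0.89, array([[195.2 , 290.47]]))]
gauge [([351.3, 184.3, -5.5], 0.97, array([[211.96, 248.77]])), ([441.3, 138.7, 8.5], 0.74, array([[279.37, 181.31]]))]
```

View pics/w2.png

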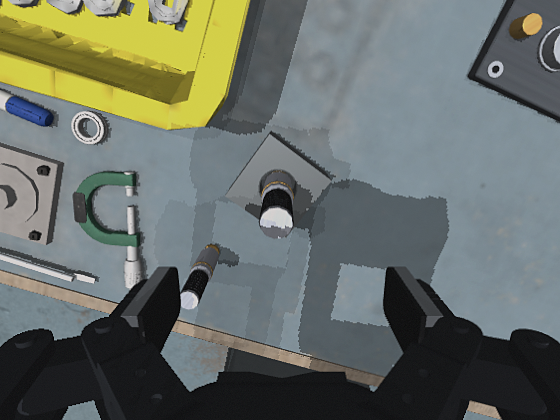

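{"api": "apply_moves", "payload": {
  "steps": [
    {"gripper":0,"dp":[0.0039,-0.004,0.005],"rot":[0,0,0]},
    {"gripper":0,"dp":[0,0,0.015],"rot":[0,0,0]},
    {"gripper":0,"dp":[0,0,0.015],"rot":[0,0,0]},
    {"gripper":0,"dp":[0,0,0.015],"rot":[0,0,0]},
    {"gripper":0,"dp":[0,0,0.015],"rot":[0,0,0]},
    {"gripper":0,"dp":[0,0,0.015],"rot":[0,0,0]},
    {"gripper":0,"dp":[0,0,0.012],"rot":[0,0,0]},
    {"gripper":0,"dp":[0,0,0],"rot":[0,0,0]}
  ]
}}

```text
t: 4.07
tool_pos: [438.5, 140.1, 97.4]
tcp_rot: [3.11, 0.442, -0.008]
ft_force: [-1.8, -0.5, 0.5]
grip_width: 85.5
```

Run:
```python
from h import *
np.set_printoptions(precision=2,suppress=True)
p,s,P,F,T,Q=fk(3);save(p,'w3');q=get_image('side');save(q,'s3')
print(P.mean(0),F.mean(0),Q.mean(0),Q.std(0))
cv2.imwrite('pics/c3.png',np.hstack([cv2.resize(p['pixels'][120:420,100:500],(400,300)),cv2.resize(q['pixels'][190:310,200:360],(400,300))])[:,:,::-1])
```

```text
[440.04 140.66  99.98] [ 0.34 -0.03  0.05] [ 0.15 -0.21  2.11  0.    1.25  1.44] [0. 0. 0. 0. 0. 0.]
```

View pics/c3.png

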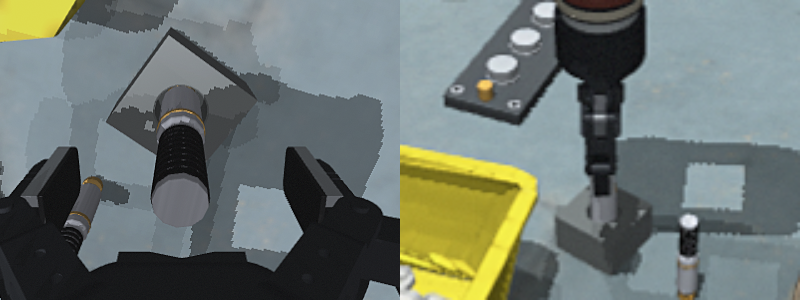

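The gauge is centred between the jaws (crop column 181, jaw centre also 181), so I'll close on it.

{"api": "apply_moves", "payload": {
  "steps": [
    {"gripper":255,"dp":[0,0,0],"rot":[0,0,0]},
    {"gripper":255,"dp":[0,0,0],"rot":[0,0,0]},
    {"gripper":255,"dp":[0,0,0],"rot":[0,0,0]},
    {"gripper":255,"dp":[0,0,0],"rot":[0,0,0]},
    {"gripper":255,"dp":[0,0,0],"rot":[0,0,0]},
    {"gripper":255,"dp":[0,0,0],"rot":[0,0,0]},
    {"gripper":255,"dp":[0,0,0],"rot":[0,0,0]},
    {"gripper":255,"dp":[0,0,0],"rot":[0,0,0]}
  ]
}}

```text
t: 4.93
tool_pos: [440.1, 141.1, 100.4]
tcp_rot: [-3.11, -0.444, -0.0]
ft_force: [0.1, -0.4, -0.0]
grip_width: 17.8
```

Run:
```python
from h import *
np.set_printoptions(precision=3,suppress=True)
p,s,P,F,T,Q=fk(5);save(p,'w4')
print(P.mean(0),F.mean(0),T.mean(0),Q.mean(0),Q.std(0),s['grip_width'])
```

```text
[440.051 141.127 100.38 ] [0.066 0.506 0.88 ] [ -0.143 -24.154 -33.5    -0.1    -0.008   0.001] [ 0.149 -0.216  2.112  0.     1.245  1.436] [0. 0. 0. 0. 0. 0.] 18.079886127655712
```

{"api": "apply_moves", "payload": {
  "steps": [
    {"gripper":255,"dp":[0,0,-0.003],"rot":[0,0,0]},
    {"gripper":255,"dp":[0,0,-0.007],"rot":[0,0,0]},
    {"gripper":255,"dp":[0,0,-0.01],"rot":[0,0,0]},
    {"gripper":255,"dp":[0,0,-0.01],"rot":[0,0,0]},
    {"gripper":255,"dp":[0,0,-0.01],"rot":[0,0,0]},
    {"gripper":255,"dp":[0,0,-0.01],"rot":[0,0,0]},
    {"gripper":255,"dp":[0,0,-0.01],"rot":[0,0,0]},
    {"gripper":255,"dp":[0,0,0],"rot":[0,0,0]}
  ]
}}

```text
t: 5.85
tool_pos: [441.7, 141.3, 163.6]
tcp_rot: [-3.11, -0.444, -0.008]
ft_force: [1.2, 0.2, -1.1]
grip_width: 18.0
```

{"api": "apply_moves", "payload": {
  "steps": [
    {"gripper":255,"dp":[0.0142,0.029,0],"rot":[0,0,0]},
    {"gripper":255,"dp":[0.0142,0.029,0],"rot":[0,0,0]},
    {"gripper":255,"dp":[0.0142,0.029,0],"rot":[0,0,0]},
    {"gripper":255,"dp":[0.0142,0.029,0],"rot":[0,0,0]},
    {"gripper":255,"dp":[0.0142,0.029,0],"rot":[0,0,0]},
    {"gripper":255,"dp":[0.0142,0.029,0],"rot":[0,0,0]},
    {"gripper":255,"dp":[0.0142,0.029,0],"rot":[0,0,0]},
    {"gripper":255,"dp":[0.0142,0.029,0],"rot":[0,0,0]}
  ]
}}

```text
t: 6.52
tool_pos: [614.7, -51.2, 159.8]
tcp_rot: [-3.11, -0.444, 0.001]
ft_force: [0.2, -0.2, -0.9]
grip_width: 17.7
```

Run:
```python
from h import *
np.set_printoptions(precision=3,suppress=True)
p,s,P,F,T,Q=fk(20);save(p,'w5');q=get_image('side');save(q,'s5');q2=get_image('scene')
print(P.mean(0),P.std(0),F.mean(0),F.std(0),T.mean(0),T.std(0),Q.mean(0),s['grip_width'],s['t'])
c=lambda im,y,x:cv2.resize(im[y:y+100,x:x+133],(400,300),interpolation=cv2.INTER_CUBIC)
cv2.imwrite('pics/c5.png',np.vstack([np.hstack([cv2.resize(p['pixels'][0:300,80:480],(400,300)),c(q['pixels'],150,200)]),np.hstack([c(q2['pixels'],140,200),np.zeros((300,400,3),np.uint8)])])[:,:,::-1])
```

```text
[614.107 -50.045 160.205] [1.077 1.616 0.287] [-0.05  -0.085 -1.042] [0.464 1.066 0.632] [  0.067 -40.108 -35.814   0.018   0.04   -0.016] [1.529 0.805 1.26  0.183 0.291 0.042] [-0.202  0.095  1.709 -0.     1.338  1.085] 17.911221242949157 7.5167
```

View pics/c5.png

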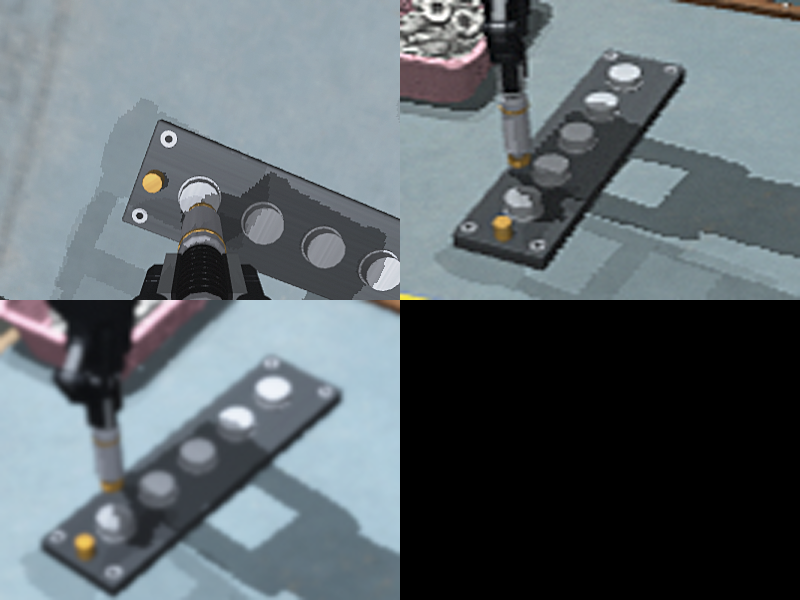

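The gauge hangs upright over pad 1: foot at wrist crop (202,205), pad at (200,190). The measured weight is about 1.0 N. Next I'll touch pad 1.

{"api": "apply_moves", "payload": {
  "steps": [
    {"gripper":255,"dp":[0,0,0.01],"rot":[0,0,0]},
    {"gripper":255,"dp":[0,0,0.012],"rot":[0,0,0]},
    {"gripper":255,"dp":[0,0,0.01],"rot":[0,0,0]},
    {"gripper":255,"dp":[0,0,0.005],"rot":[0,0,0]},
    {"gripper":255,"dp":[0,0,0.002],"rot":[0,0,0]},
    {"gripper":255,"dp":[0,0,0.0015],"rot":[0,0,0]},
    {"gripper":255,"dp":[0,0,0.0015],"rot":[0,0,0]},
    {"gripper":255,"dp":[0,0,0],"rot":[0,0,0]}
  ]
}}

```text
t: 8.28
tool_pos: [614.0, -49.8, 118.6]
tcp_rot: [-3.11, -0.444, 0.0]
ft_force: [-2.8, 0.8, 3.5]
grip_width: 18.2
```

```bash
cat > r.py <<'E'
from h import *
np.set_printoptions(precision=3,suppress=True)
p,s,P,F,T,Q=fk(14)
print('P',P.mean(0),'F',F.mean(0),F.std(0),'T',T.mean(0)[1:3],'Q',Q.mean(0),s['t'])
E
python3 r.py
```

```text
P [614.204 -49.889 118.669] F [-2.006  0.474  2.728] [0.54  0.456 0.47 ] T [-38.831 -33.798] Q [-0.202  0.136  1.737 -0.     1.267  1.085] 8.9833
```

{"api": "apply_moves", "payload": {
  "steps": [
    {"gripper":255,"dp":[0,0,-0.004],"rot":[0,0,0]},
    {"gripper":255,"dp":[0,0,-0.005],"rot":[0,0,0]},
    {"gripper":255,"dp":[0,0,-0.005],"rot":[0,0,0]},
    {"gripper":255,"dp":[-0.007,0.0173,0],"rot":[0,0,0]},
    {"gripper":255,"dp":[-0.007,0.0173,0],"rot":[0,0,0]},
    {"gripper":255,"dp":[-0.007,0.0173,0],"rot":[0,0,0]},
    {"gripper":255,"dp":[0,0,0],"rot":[0,0,0]},
    {"gripper":255,"dp":[0,0,0.003],"rot":[0,0,0]}
  ]
}}

```text
t: 9.65
tool_pos: [608.8, -106.2, 129.9]
tcp_rot: [3.11, 0.442, 0.002]
ft_force: [0.3, -0.4, -0.5]
grip_width: 18.0
```

{"api": "apply_moves", "payload": {
  "steps": [
    {"gripper":255,"dp":[0,0,0.003],"rot":[0,0,0]},
    {"gripper":255,"dp":[0,0,0.003],"rot":[0,0,0]},
    {"gripper":255,"dp":[0,0,0.002],"rot":[0,0,0]},
    {"gripper":255,"dp":[0,0,0.0015],"rot":[0,0,0]},
    {"gripper":255,"dp":[0,0,0.0015],"rot":[0,0,0]},
    {"gripper":255,"dp":[0,0,0],"rot":[0,0,0]},
    {"gripper":255,"dp":[0,0,0],"rot":[0,0,0]},
    {"gripper":255,"dp":[0,0,0],"rot":[0,0,0]}
  ]
}}

```text
t: 10.32
tool_pos: [608.6, -105.4, 118.7]
tcp_rot: [-3.11, -0.445, -0.001]
ft_force: [-0.3, 1.6, 2.7]
grip_width: 17.8
```

```bash
python3 r.py
```

```text
P [ 608.568 -105.52   118.503] F [-0.24   1.67   1.623] [0.644 0.483 0.569] T [-39.527 -33.817] Q [-0.292  0.14   1.734  0.     1.268  0.995] 11.0167
```

{"api": "apply_moves", "payload": {
  "steps": [
    {"gripper":255,"dp":[0,0,-0.004],"rot":[0,0,0]},
    {"gripper":255,"dp":[0,0,-0.005],"rot":[0,0,0]},
    {"gripper":255,"dp":[0,0,-0.005],"rot":[0,0,0]},
    {"gripper":255,"dp":[-0.007,0.0173,0],"rot":[0,0,0]},
    {"gripper":255,"dp":[-0.007,0.0173,0],"rot":[0,0,0]},
    {"gripper":255,"dp":[-0.007,0.0173,0],"rot":[0,0,0]},
    {"gripper":255,"dp":[0,0,0],"rot":[0,0,0]},
    {"gripper":255,"dp":[0,0,0.003],"rot":[0,0,0]}
  ]
}}

```text
t: 11.68
tool_pos: [603.1, -162.2, 130.2]
tcp_rot: [3.11, 0.442, 0.002]
ft_force: [-0.1, 1.0, -1.0]
grip_width: 18.1
```

{"api": "apply_moves", "payload": {
  "steps": [
    {"gripper":255,"dp":[0,0,0.003],"rot":[0,0,0]},
    {"gripper":255,"dp":[0,0,0.003],"rot":[0,0,0]},
    {"gripper":255,"dp":[0,0,0.002],"rot":[0,0,0]},
    {"gripper":255,"dp":[0,0,0.0015],"rot":[0,0,0]},
    {"gripper":255,"dp":[0,0,0.0015],"rot":[0,0,0]},
    {"gripper":255,"dp":[0,0,0],"rot":[0,0,0]},
    {"gripper":255,"dp":[0,0,0],"rot":[0,0,0]},
    {"gripper":255,"dp":[0,0,0],"rot":[0,0,0]}
  ]
}}

```text
t: 12.35
tool_pos: [603.0, -161.1, 118.7]
tcp_rot: [-3.11, -0.444, -0.001]
ft_force: [-0.5, 1.1, 1.6]
grip_width: 18.3
```

```bash
python3 r.py
```

```text
P [ 602.926 -161.22   118.479] F [-0.338  1.807  1.524] [0.644 0.581 0.414] T [-40.193 -33.917] Q [-0.381  0.154  1.718  0.     1.269  0.906] 13.05
```

{"api": "apply_moves", "payload": {
  "steps": [
    {"gripper":255,"dp":[0,0,-0.004],"rot":[0,0,0]},
    {"gripper":255,"dp":[0,0,-0.005],"rot":[0,0,0]},
    {"gripper":255,"dp":[0,0,-0.005],"rot":[0,0,0]},
    {"gripper":255,"dp":[-0.007,0.0173,0],"rot":[0,0,0]},
    {"gripper":255,"dp":[-0.007,0.0173,0],"rot":[0,0,0]},
    {"gripper":255,"dp":[-0.007,0.0173,0],"rot":[0,0,0]},
    {"gripper":255,"dp":[0,0,0],"rot":[0,0,0]},
    {"gripper":255,"dp":[0,0,0.003],"rot":[0,0,0]}
  ]
}}

```text
t: 13.72
tool_pos: [597.4, -217.9, 130.2]
tcp_rot: [3.11, 0.442, 0.002]
ft_force: [0.3, -0.0, -0.9]
grip_width: 18.2
```

{"api": "apply_moves", "payload": {
  "steps": [
    {"gripper":255,"dp":[0,0,0.003],"rot":[0,0,0]},
    {"gripper":255,"dp":[0,0,0.003],"rot":[0,0,0]},
    {"gripper":255,"dp":[0,0,0.002],"rot":[0,0,0]},
    {"gripper":255,"dp":[0,0,0.0015],"rot":[0,0,0]},
    {"gripper":255,"dp":[0,0,0.0015],"rot":[0,0,0]},
    {"gripper":255,"dp":[0,0,0],"rot":[0,0,0]},
    {"gripper":255,"dp":[0,0,0],"rot":[0,0,0]},
    {"gripper":255,"dp":[0,0,0],"rot":[0,0,0]}
  ]
}}

```text
t: 14.38
tool_pos: [597.4, -216.8, 118.7]
tcp_rot: [3.11, 0.445, 0.001]
ft_force: [-0.7, 1.9, 1.6]
grip_width: 17.9
```

```bash
python3 r.py
```

```text
P [ 597.306 -216.946  118.49 ] F [-0.186  1.61   1.859] [0.584 0.372 0.608] T [-41.324 -33.983] Q [-0.466  0.179  1.689  0.     1.272  0.821] 15.0833
```

{"api": "apply_moves", "payload": {
  "steps": [
    {"gripper":255,"dp":[0,0,-0.004],"rot":[0,0,0]},
    {"gripper":255,"dp":[0,0,-0.005],"rot":[0,0,0]},
    {"gripper":255,"dp":[0,0,-0.005],"rot":[0,0,0]},
    {"gripper":255,"dp":[-0.007,0.0173,0],"rot":[0,0,0]},
    {"gripper":255,"dp":[-0.007,0.0173,0],"rot":[0,0,0]},
    {"gripper":255,"dp":[-0.007,0.0173,0],"rot":[0,0,0]},
    {"gripper":255,"dp":[0,0,0],"rot":[0,0,0]},
    {"gripper":255,"dp":[0,0,0.003],"rot":[0,0,0]}
  ]
}}

```text
t: 15.75
tool_pos: [591.7, -273.8, 130.2]
tcp_rot: [3.109, 0.442, 0.002]
ft_force: [0.5, -0.5, -1.3]
grip_width: 17.9
```

{"api": "apply_moves", "payload": {
  "steps": [
    {"gripper":255,"dp":[0,0,0.003],"rot":[0,0,0]},
    {"gripper":255,"dp":[0,0,0.003],"rot":[0,0,0]},
    {"gripper":255,"dp":[0,0,0.002],"rot":[0,0,0]},
    {"gripper":255,"dp":[0,0,0.0015],"rot":[0,0,0]},
    {"gripper":255,"dp":[0,0,0.0015],"rot":[0,0,0]},
    {"gripper":255,"dp":[0,0,0],"rot":[0,0,0]},
    {"gripper":255,"dp":[0,0,0],"rot":[0,0,0]},
    {"gripper":255,"dp":[0,0,0],"rot":[0,0,0]}
  ]
}}

```text
t: 16.42
tool_pos: [591.7, -272.5, 118.7]
tcp_rot: [3.11, 0.445, 0.001]
ft_force: [-0.3, 1.6, 1.5]
grip_width: 18.1
```

```bash
python3 r.py
```

```text
P [ 591.668 -272.644  118.48 ] F [-0.192  1.827  1.861] [0.436 0.412 0.437] T [-42.917 -34.124] Q [-0.546  0.215  1.649  0.     1.278  0.741] 17.1167
```

Pad 1 reads about 1 N more than the others at the same depth. I approached it differently, though, so I'll go back and repeat it with the same profile.

{"api": "apply_moves", "payload": {
  "steps": [
    {"gripper":255,"dp":[0,0,-0.004],"rot":[0,0,0]},
    {"gripper":255,"dp":[0,0,-0.005],"rot":[0,0,0]},
    {"gripper":255,"dp":[0,0,-0.005],"rot":[0,0,0]},
    {"gripper":255,"dp":[0.007,-0.0173,0],"rot":[0,0,0]},
    {"gripper":255,"dp":[0.014,-0.0346,0],"rot":[0,0,0]},
    {"gripper":255,"dp":[0.014,-0.0346,0],"rot":[0,0,0]},
    {"gripper":255,"dp":[0.014,-0.0346,0],"rot":[0,0,0]},
    {"gripper":255,"dp":[0.014,-0.0346,0],"rot":[0,0,0]}
  ]
}}

```text
t: 17.78
tool_pos: [608.3, -104.4, 132.7]
tcp_rot: [3.11, 0.443, 0.0]
ft_force: [1.2, 0.9, -0.6]
grip_width: 18.1
```

{"api": "apply_moves", "payload": {
  "steps": [
    {"gripper":255,"dp":[0.014,-0.0346,0],"rot":[0,0,0]},
    {"gripper":255,"dp":[0.007,-0.0173,0],"rot":[0,0,0]},
    {"gripper":255,"dp":[0,0,0],"rot":[0,0,0]},
    {"gripper":255,"dp":[0,0,0],"rot":[0,0,0]},
    {"gripper":255,"dp":[0,0,0],"rot":[0,0,0]},
    {"gripper":255,"dp":[0,0,0],"rot":[0,0,0]},
    {"gripper":255,"dp":[0,0,0],"rot":[0,0,0]},
    {"gripper":255,"dp":[0,0,0.003],"rot":[0,0,0]}
  ]
}}

```text
t: 18.45
tool_pos: [614.5, -51.1, 130.0]
tcp_rot: [3.11, 0.442, 0.002]
ft_force: [-0.4, 0.3, -1.3]
grip_width: 18.1
```

{"api": "apply_moves", "payload": {
  "steps": [
    {"gripper":255,"dp":[0,0,0.003],"rot":[0,0,0]},
    {"gripper":255,"dp":[0,0,0.003],"rot":[0,0,0]},
    {"gripper":255,"dp":[0,0,0.002],"rot":[0,0,0]},
    {"gripper":255,"dp":[0,0,0.0015],"rot":[0,0,0]},
    {"gripper":255,"dp":[0,0,0.0015],"rot":[0,0,0]},
    {"gripper":255,"dp":[0,0,0],"rot":[0,0,0]},
    {"gripper":255,"dp":[0,0,0],"rot":[0,0,0]},
    {"gripper":255,"dp":[0,0,0],"rot":[0,0,0]}
  ]
}}

```text
t: 19.12
tool_pos: [614.2, -50.1, 118.8]
tcp_rot: [3.109, 0.444, 0.001]
ft_force: [-0.9, -1.4, 2.8]
grip_width: 18.2
```

```bash
python3 r.py
```

```text
P [614.167 -49.98  118.503] F [-0.975 -2.19   2.936] [0.537 0.353 0.535] T [-38.536 -32.886] Q [-0.202  0.137  1.737 -0.     1.267  1.085] 19.8167
```

Pad 1 repeats at +2.9 N, against 1.5 to 1.9 N on the others. That is about 2.4 mm higher, so pad 1 is the high one. I'll unload the spring, then look.

{"api": "apply_moves", "payload": {
  "steps": [
    {"gripper":255,"dp":[0,0,-0.002],"rot":[0,0,0]},
    {"gripper":255,"dp":[0,0,-0.001],"rot":[0,0,0]},
    {"gripper":255,"dp":[0,0,-0.001],"rot":[0,0,0]},
    {"gripper":255,"dp":[0,0,-0.0006],"rot":[0,0,0]},
    {"gripper":255,"dp":[0,0,0],"rot":[0,0,0]},
    {"gripper":255,"dp":[0,0,0],"rot":[0,0,0]},
    {"gripper":255,"dp":[0,0,0],"rot":[0,0,0]},
    {"gripper":255,"dp":[0,0,0],"rot":[0,0,0]}
  ]
}}

```text
t: 20.48
tool_pos: [614.0, -49.6, 122.7]
tcp_rot: [-3.11, -0.444, 0.0]
ft_force: [-0.1, -0.6, 1.3]
grip_width: 17.9
```

```bash
python3 r.py
python3 - <<'E'
from h import *
p=get_image('wrist');q=get_image('side')
c=lambda im,y,x,h,w:cv2.resize(im[y:y+h,x:x+w],(400,300),interpolation=cv2.INTER_CUBIC)
cv2.imwrite('pics/c6.png',np.hstack([c(p['pixels'],120,180,150,200),c(q['pixels'],190,200,60,80)])[:,:,::-1])
E
```

```text
P [613.948 -49.665 122.813] F [0.096 0.385 0.44 ] [0.572 0.552 0.506] T [-39.67 -33.9 ] Q [-0.202  0.132  1.735  0.     1.275  1.085] 21.1833
```

View pics/c6.png

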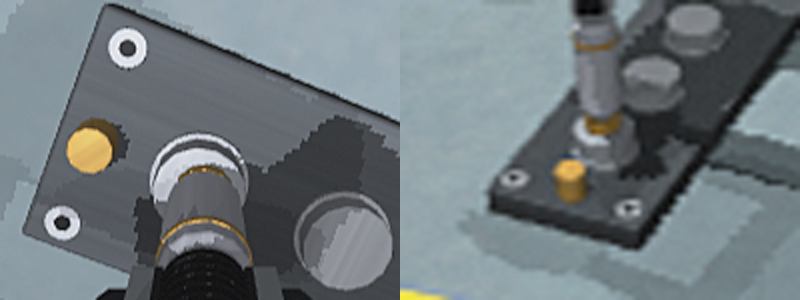

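The foot is centred on pad 1, and contact force is about 1.5 N, which is just the spring preload. I'll raise 0.3 mm and open.

{"api": "apply_moves", "payload": {
  "steps": [
    {"gripper":255,"dp":[0,0,-0.0003],"rot":[0,0,0]},
    {"gripper":255,"dp":[0,0,0],"rot":[0,0,0]},
    {"gripper":215,"dp":[0,0,0],"rot":[0,0,0]},
    {"gripper":200,"dp":[0,0,0],"rot":[0,0,0]},
    {"gripper":180,"dp":[0,0,0],"rot":[0,0,0]},
    {"gripper":150,"dp":[0,0,0],"rot":[0,0,0]},
    {"gripper":100,"dp":[0,0,0],"rot":[0,0,0]},
    {"gripper":50,"dp":[0,0,0],"rot":[0,0,0]}
  ]
}}

```text
t: 21.95
tool_pos: [614.0, -50.0, 123.1]
tcp_rot: [3.11, 0.444, -0.0]
ft_force: [0.1, 1.1, 0.1]
grip_width: 58.2
```

{"api": "apply_moves", "payload": {
  "steps": [
    {"gripper":0,"dp":[0,0,0],"rot":[0,0,0]},
    {"gripper":0,"dp":[0,0,0],"rot":[0,0,0]},
    {"gripper":0,"dp":[0,0,0],"rot":[0,0,0]},
    {"gripper":0,"dp":[0,0,-0.01],"rot":[0,0,0]},
    {"gripper":0,"dp":[0,0,-0.02],"rot":[0,0,0]},
    {"gripper":0,"dp":[0,0,-0.025],"rot":[0,0,0]},
    {"gripper":0,"dp":[0,0,-0.025],"rot":[0,0,0]},
    {"gripper":0,"dp":[0,0,-0.02],"rot":[0,0,0]}
  ]
}}

```text
t: 22.62
tool_pos: [614.6, -49.9, 226.3]
tcp_rot: [3.109, 0.444, 0.004]
ft_force: [1.0, -0.4, 1.0]
grip_width: 85.4
```

Run:
```python
from h import *
np.set_printoptions(precision=2,suppress=True)
p=get_image('wrist');q=get_image('side');r=get_image('scene');print(observe()['grip_width'],observe()['tool_pos'])
for k in (p,q,r):
  for l in ('gauge','grip'): print(l,[(d['at'],d['score']) for d in tip_of(k,l)][:2])
c=lambda im,y,x,h,w:cv2.resize(im[y:y+h,x:x+w],(400,300),interpolation=cv2.INTER_CUBIC)
cv2.imwrite('pics/c7.png',np.hstack([c(p['pixels'],0,0,420,560),c(q['pixels'],155,190,90,120)])[:,:,::-1])
```

```text
85.33586152416618 [615.4  -50.13 226.63]
gauge [([615.4, -51.9, 31.3], 0.6), ([350.6, 186.4, -7.0], 0.53)]
grip [([613.8, -49.3, 127.1], 0.92)]
gauge [([614.9, -49.6, 28.4], 0.9), ([613.2, -49.2, 30.1], 0.7)]
grip [([353.9, 185.9, 74.6], 0.76), ([612.6, -45.6, 129.3], 0.55)]
gauge [([352.5, 186.5, -2.9], 0.68), ([341.9, -320.2, 5.2], 0.65)]
grip [([618.0, -53.1, 32.8], 0.68), ([616.0, -47.9, 131.4], 0.66)]
```

View pics/c7.png

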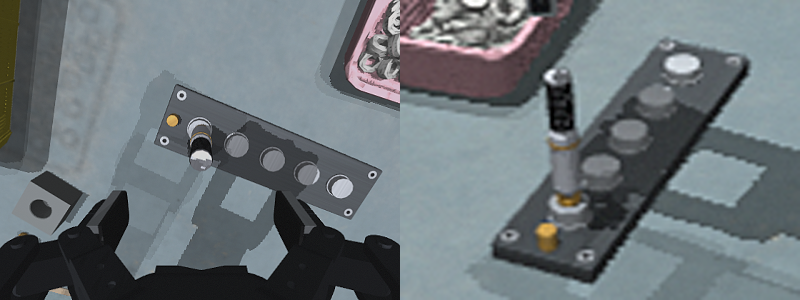

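The gauge stands free on pad 1 with the jaws clear. Before handing in, I'll check the apparent lean in the side view against the projection of a vertical axis.

Run:
```python
from h import *
np.set_printoptions(precision=1,suppress=True)
for n in ('side','wrist'):
    q=get_image(n);a=proj(q,[[614.3,-50,32.5],[614.3,-50,103.5],[614.3,-50,152.5]]);print(n,a)
    if n=='side': print((a-[190,155])*400/120+[400,0])
    else: print(a*400/560)
```

```text
side [[240.6 215.8]
 [238.8 194.1]
 [237.4 178.3]]
[[568.8 202.5]
 [562.7 130.5]
 [558.1  77.8]]
wrist [[280.9 183.8]
 [280.6 204.9]
 [280.4 227.3]]
[[200.6 131.3]
 [200.5 146.3]
 [200.3 162.3]]
```

```bash
python3 -c "
from rig import *
print(job_done())"
```

```text
the job is handed in; nothing more can be done
None
```

I touched the larger gauge's foot on pads 1 to 5, starting from the brass-pin end. Pad 1 is the high one, and the gauge now stands on it, released. I handed the job in at about 23 s of the 59 s allowed; no verdict is reported.

- **Which pad is high:** with every press at the same height, the mean vertical force was +2.7 N on pad 1. Pads 2 to 5 read +1.6, +1.5, +1.9 and +1.9 N. My first touch on pad 1 used a different approach, so I repeated it the same way as the others and got +2.9 N. The difference is about 2.4 mm of spring travel, against the 2.5 mm stated.
- **Final position:** before release the contact force was only the spring preload, about 1.5 N. Afterwards the camera detections put the foot at about (614, −50) mm, within about 3 mm of pad 1's centre.
- **Upright and clear:** the gauge's image lies within about 2 crop pixels (roughly 0.02 rad) of a vertical axis projected at that spot. The gripper is fully open and 100 mm above where it let go.
- **Disagreements:** the three cameras' pad positions differ by up to about 5 mm, within the tolerance. Sideways forces of up to about 2.4 N showed during the presses and were gone before release. Some detections were plainly wrong, such as one gauge at (342, −320), and I ignored them.
- **Not checked:** I did not re-measure the micrometer or rings at the end. The arm's path stayed clear of them.

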